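Round pots onto their own saucers

TASK

Stand each of the four round terracotta pots upright in the middle of the saucer that matches its size - the largest pot in the largest saucer, and so on down to the smallest - working in order from the largest pot to the smallest, so that the small light ones are not knocked afterwards. Set every pot down gently, leave the saucers where they stand, and do not disturb the two square pots.

Things in the scene. Friction and masses are not known exactly. Their poses are not given: they have to be found in the camera images.
- pot_a: the largest of four round, hollow terracotta plant pots, open at the top and standing upright at the start: rim 66 mm in outer diameter, 62 mm high, foot 48 mm in diameter, wall 5 mm. The top 30 % of its height is an upright cylindrical collar of the full rim diameter; below it the pot tapers to the foot. Origin at the centre of its underside, z up through the mouth.
- pot_b: the second largest of four round, hollow terracotta plant pots, open at the top and standing upright at the start: rim 56 mm in outer diameter, 53 mm high, foot 40 mm in diameter, wall 5 mm. The top 30 % of its height is an upright cylindrical collar of the full rim diameter; below it the pot tapers to the foot. Origin at the centre of its underside, z up through the mouth.
- pot_c: the third largest of four round, hollow terracotta plant pots, open at the top and standing upright at the start: rim 46 mm in outer diameter, 44 mm high, foot 33 mm in diameter, wall 5 mm. The top 30 % of its height is an upright cylindrical collar of the full rim diameter; below it the pot tapers to the foot. Origin at the centre of its underside, z up through the mouth.
- pot_d: the smallest of four round, hollow terracotta plant pots, open at the top and standing upright at the start: rim 36 mm in outer diameter, 36 mm high, foot 26 mm in diameter, wall 5 mm. The top 30 % of its height is an upright cylindrical collar of the full rim diameter; below it the pot tapers to the foot. Origin at the centre of its underside, z up through the mouth.
- saucer_a: the largest of four loose, shallow round terracotta saucers, the one for the largest round pot: outer diameter 110 mm at the rim, 14 mm high, wall 4 mm, flat inner floor 5 mm above the table and about 94 mm across. Origin at the centre of its underside, z up.
- saucer_b: the second largest of four loose, shallow round terracotta saucers, the one for the second largest round pot: outer diameter 92 mm at the rim, 14 mm high, wall 4 mm, flat inner floor 5 mm above the table and about 76 mm across. Origin at the centre of its underside, z up.
- saucer_c: the third largest of four loose, shallow round terracotta saucers, the one for the third largest round pot: outer diameter 74 mm at the rim, 14 mm high, wall 4 mm, flat inner floor 5 mm above the table and about 58 mm across. Origin at the centre of its underside, z up.
- saucer_d: the smallest of four loose, shallow round terracotta saucers, the one for the smallest round pot: outer diameter 60 mm at the rim, 14 mm high, wall 4 mm, flat inner floor 5 mm above the table and about 44 mm across. Origin at the centre of its underside, z up.
- square_pot_large: a square terracotta pot, 58 x 58 mm at its rim, 56 mm high, not part of the job. Origin at the centre of its underside, z up, x and y along its sides.
- square_pot_small: a square terracotta pot, 44 x 44 mm at its rim, 44 mm high, not part of the job. Origin at the centre of its underside, z up, x and y along its sides.
Things that resemble listed ones, but are neither listed nor needed, are in the scene too. Leave any purple look-alike of the pot_b alone. What is shaped like the saucer_c but pink is not meant.

How it is judged:
By the outcome, as a careful person would: the job done as asked, in the order asked, and still so for the second after the job is handed in, with the robot touching nothing.
It also fails if it takes over 88 s, if anything falls off the work surface, if the arm or the gripper's body presses on something with over 40 N, if the wrist force passes 120 N, or if a joint passes its speed limit or range.

ROBOT

A 6-joint arm with a two-finger parallel gripper is mounted at the origin on the work surface. World frame = base frame: x ahead of the robot, y to its left, z up, the work surface at z = 0. Lengths are in mm, angles in rad, forces in N, time in s.
With the tool pointing down it reaches from about 350 to 775 mm from the base axis. Payload 7.3 kg.
Tool frame: the origin (TCP) lies at the very end of the fingers, on their centre line; the grasp point (between the pads) lies 19 mm behind it; z points along the fingers, y is the line along which they close (so a half turn about z gives the same grasp; the last joint's range is limited). The gripper opens to 92 mm and grips with 3 to 60 N. Pads are 19 mm wide; open, the fingers measure 130 mm over their backs; the gripper's body (75 mm by 190 mm) begins 47 mm behind the grasp point.
Start: joints at [-0.146, 0.342, 1.524, -0, 1.275, -0.146], TCP at [525.019, 0.019, 226.741] pointing down, gripper open.
Joint ranges: [-2.53, 2.53], [-0.77, 2.02], [0.04, 2.7], [-1, 4.14], [0.28, 2.66], [-3.11, 3.11]. Speed limits (rad/s): [2.57, 2.57, 3.14, 3.14, 3.14, 3.14].

INTERFACE

Orientations are given as [roll, pitch, yaw] about the fixed x, y, z axes, in that order (R = Rz(yaw) Ry(pitch) Rx(roll)).
In Python, from plant import bot gives the robot as it stands.
- The arm moves only by the tool apply_moves, never from a script. Its argument "motion" is text: rows parted by semicolons, each of 4 numbers parted by spaces: the shift along the tool's x, y, z in m, then the turn about the tool's z in degrees. A call has 1 to 8 rows; each row shifts and turns the commanded pose from where the row before left it, along the tool's axes as they then stand; what a row does not reach is not made up. A row lasts 1/8 s, in which the tool goes at most 62.5 mm and 10.7 degrees, less where a joint would pass 70% of its speed; a pose out of reach is approached as far as the arm can. A call with a gripper value outside its range is refused whole. "fingers" is the opening, from -1 (shut) to 1 (fully open), set as the call begins (left out, the last holds). The fingers move at their own pace and stop on an object; the grip force is fixed at half the most. Time passes only in rows, so rows that do not move let the fingers close. It gives the time, the measured TCP pose, the force, the opening and the grip force at its end, in the units of the state.
- bot.get_obs(): the state, without advancing time (a new reading comes with each control period).
- bot.capture(name): name is "scene" or "side" or "wrist"; returns a dict with "img" (420x560x3 uint8, blue, green, red), "range_z" (420x560 float32, mm along the optical axis (not along the pixel's ray), 0 where there is no reading), "fx", "fy", "cx", "cy" (pixels), "world_from_camera" (4x4, takes a point from camera to world coordinates); the wrist camera has in their place "mount" (4x4, takes a point from camera to tool coordinates, whose origin is the TCP and whose axes are the flange's). Camera axes: x right, y down, z forward; pixel columns grow to the right and rows downward; lengths in mm; the calibration is good to about 2 mm. The wrist camera is an equidistant fisheye: a pixel r from the principal point sees the ray r / f radians off the axis. A picture is of the moment at which its call begins: read the wrist's pose just before it.
- bot.close_job(): hands the job in; it is judged then, once.
Trained networks look in a picture, given as the dict that the camera call returned (one of the last four; its "shot" number tells which), for a name from the list of things; names that differ only in an ending like _2 or _b are one class to them, and where a whole thing is asked for, a point or a joint stands for the part that bears it (a point fixed in the world has none). Each returns a list of dicts, best first, with "p" (0 to 1); they miss things now and then, are a little off and sometimes report something else, mostly with a low value. They report only what shows in the picture. A call takes as long as a camera call. They do not tell look-alikes from the thing itself.
- bot.cut_out(picture, thing): "pixels" (420x560 bool, what is visible of it) and "point" ([column, row] in pixels, amid what is visible of it).
The state is a dict: "time": time; "joint_positions": joint angles; "dq": joint speeds; "tau": joint torques, N m; "tool_pos": TCP position; "tcp_rot": TCP orientation; "contact_force": force on the tool from outside, world axes, zero at the start; "moment": the same for the moment, N m; "grip_width": finger opening in mm; "finger_force": force on a finger pad.
Only numpy, scipy, OpenCV 4.12 (cv2) and the standard library are available. Lean on these libraries where they do the work, as an engineer would, in place of code of your own. Each camera call takes 0.05 s, during which the arm holds its last target. There are 200 camera calls.

## Working session

There is one attempt and no reset: what is moved stays moved. The work goes in short steps, Python scripts to look and compute and a tool call to move; the robot and the scene stay as the last step left them, time stands still between calls to the robot, and variables do not carry over. Pictures are saved under pics/ and viewed, at most 14 in all, crops included, and the job is handed in when it is done.

Besides the shell and the picture viewer there is one more tool, called after "Request:" as name(argument=value, ...) on one line, values as JSON. apply_moves: Moves the arm, as the interface text tells. Its arguments: {"type":"object","properties":{"motion":{"type":"string"},"fingers":{"type":"number"}},"required":["motion"]}

```bash
ls; mkdir -p pics
cat > h.py <<'E'
import numpy as np, cv2
from plant import bot
def world(c):
    v,u=np.mgrid[0:420,0:560]; z=c["range_z"]
    P=np.stack([(u-c["cx"])/c["fx"]*z,(v-c["cy"])/c["fy"]*z,z],-1)
    T=np.array(c["world_from_camera"]); return P@T[:3,:3].T+T[:3,3]
E
python3 - <<'E'
from h import *
o=bot.get_obs(); print(o)
for n in ("scene","side"):
    c=bot.capture(n); cv2.imwrite(f"pics/{n}0.png",c["img"]); np.savez(f"{n}0.npz",**{k:v for k,v in c.items()})
    print(n,c["fx"],np.array(c["world_from_camera"]).round(2).tolist())
    W=world(c)
    for t in ("pot_a","saucer_a","square_pot_large"):
        for d in bot.cut_out(c,t):
            m=d["pixels"]&(c["range_z"]>0); w=W[m]
            if len(w)<5: continue
            print(t,round(d["p"],2),np.round(d["point"]),m.sum(),"med",np.median(w,0).round(),"min",np.percentile(w,2,0).round(),"max",np.percentile(w,98,0).round(), np.median(c["img"][m],0))
E
```

```text
pics
{'time': 0.0, 'joint_positions': array([-1.45969089e-01,  3.42730221e-01,  1.52504550e+00, -8.79954218e-06,
        1.27538185e+00, -1.45978800e-01]), 'dq': array([-1.64120593e-03,  7.51665213e-04, -8.93836817e-05, -1.56018594e-03,
       -3.72266036e-04, -2.86315483e-04]), 'tau': array([ 7.61924657e-04, -4.31245601e+01, -2.44219762e+01,  7.17750052e-02,
        5.59406646e-02, -1.04314388e-04]), 'tool_pos': array([5.24584003e+02, 9.69377810e-02, 2.26031127e+02]), 'tcp_rot': array([-3.14004316e+00, -2.19309554e-04,  1.57080844e+00]), 'contact_force': array([-0.92705451, -0.52884536,  0.2404309 ]), 'moment': array([-0.01722425, -0.0160498 ,  0.00456927]), 'finger_force': 0.0, 'grip_width': 92.0888473173366}
scene 410.938850382417 [[0.88, 0.39, -0.26, 722.04], [0.47, -0.75, 0.47, -366.87], [-0.01, -0.53, -0.85, 833.05], [0.0, 0.0, 0.0, 1.0]]
pot_a 0.87 [224. 290.] 695 med [ 452. -144.   37.] min [ 430. -175.    0.] max [ 484. -121.   55.] [ 64.  83. 118.]
pot_a 0.78 [185. 266.] 663 med [ 348. -136.   37.] min [ 330. -164.    0.] max [ 381. -114.   54.] [94. 61. 82.]
pot_a 0.67 [26
[... 2026 characters left out ...]
cer_a 0.72 [275. 174.] 793 med [592. 151.   5.] min [549. 107.   0.] max [630. 193.  15.] [ 33.  54. 100.]
saucer_a 0.64 [392. 333.] 746 med [ 477. -310.    5.] min [ 448. -336.   -1.] max [ 504. -284.   15.] [ 53.  88. 162.]
saucer_a 0.56 [432. 293.] 1995 med [ 609. -307.    5.] min [ 556. -355.    1.] max [ 656. -258.   14.] [ 53.  89. 166.]
saucer_a 0.52 [323. 279.] 725 med [ 459. -148.   37.] min [ 428. -178.    4.] max [ 479. -126.   54.] [ 39.  64. 118.]
square_pot_large 0.72 [276. 176.] 768 med [591. 152.   4.] min [550. 108.  -0.] max [628. 193.  14.] [ 33.  54. 100.]
square_pot_large 0.69 [320. 208.] 867 med [579.  -7.  41.] min [555. -40.   2.] max [620.  25.  57.] [ 35.  57. 102.]
```

View pics/scene0.png

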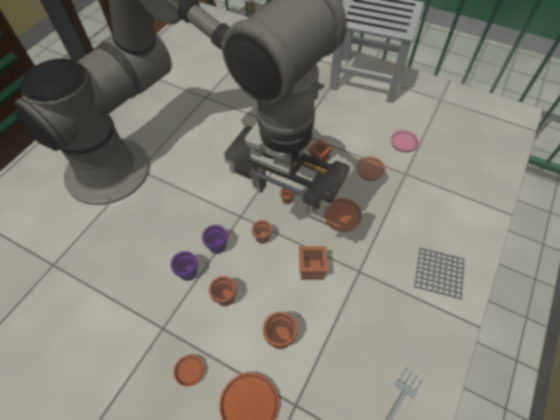

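View pics/side0.png

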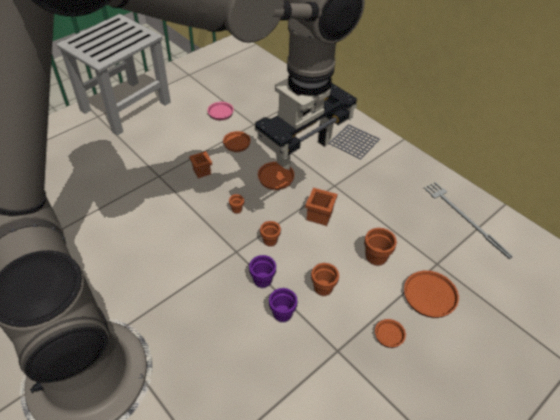

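The scene view shows:
- **Round pots:** a (280,330), b (223,291), c (262,231), d (287,194). The purple look-alikes of b are at (185,266) and (216,241).
- **Saucers:** a (249,402), b (343,214), c (370,167), d (189,370). The pink look-alike of c is at (404,141).
- **Square pots:** (313,262) and (320,150), to be left alone.

In the side view the same things appear, e.g. pot_a at (380,246) and saucer_a at (432,293). I choose the terracotta ones by size. Next come the circle fits and one close crop.

```bash
cat >> h.py <<'E'
from scipy.optimize import least_squares
def fit(W,xy,R,H,wall,tol=4,dz=4):
    """centre of the rim ring (mid-wall circle) near xy, and its rms, height and free radius"""
    P=W.reshape(-1,3); xy=np.array(xy,float)
    for k in range(3):
        d=np.hypot(*(P[:,:2]-xy).T)
        p=P[(d<R+(12 if k==0 else tol))&(d>R-wall-(12 if k==0 else tol))&(P[:,2]>H-dz)&(P[:,2]<H+4)]
        if len(p)<8: return None
        f=least_squares(lambda q:np.hypot(p[:,0]-q[0],p[:,1]-q[1])-q[2],[*xy,R-wall/2],loss="soft_l1")
        g=least_squares(lambda q:np.hypot(p[:,0]-q[0],p[:,1]-q[1])-R+wall/2,xy,loss="soft_l1"); xy=g.x
    return len(p),g.x.round(1),"free",f.x.round(1),"z",np.median(p[:,2]).round(1)
THINGS=dict(pot_a=((603,-170),33,62,5),pot_b=((454,-152),28,53,5),pot_c=((453,13),23,44,5),pot_d=((453,130),18,36,5),
 saucer_a=((607,-306),55,14,4),saucer_b=((592,152),46,14,4),saucer_c=((600,318),37,14,4),saucer_d=((477,-310),30,14,4))
E
python3 - <<'E'
from h import *
Ws=[]
for n in ("scene","side"):
    c=dict(np.load(n+"0.npz")); Ws.append(world(c))
    for t,a in THINGS.items(): print(n,t,fit(Ws[-1],*a))
s=cv2.imread("pics/side0.png")[90:370,180:480]
cv2.imwrite("pics/crop.png",cv2.resize(s,None,fx=2,fy=2))
E
```

```text
scene pot_a (287, array([ 600.5, -167.9]), 'free', array([ 600.5, -167.9,   30.4]), 'z', np.float64(61.7))
scene pot_b (205, array([ 457.6, -148.7]), 'free', array([ 457.6, -148.7,   25.3]), 'z', np.float64(52.4))
scene pot_c (126, array([455.7,  14.6]), 'free', array([455.7,  14.6,  20.3]), 'z', np.float64(43.4))
scene pot_d (55, array([457.7, 133.6]), 'free', array([457.6, 133. ,  15. ]), 'z', np.float64(35.2))
scene saucer_a (346, array([ 609. , -305.1]), 'free', array([ 608.4, -304.1,   51.9]), 'z', np.float64(13.4))
scene saucer_b (183, array([594.6, 152.7]), 'free', array([595. , 152.7,  43.2]), 'z', np.float64(13.2))
scene saucer_c (148, array([600.9, 313.2]), 'free', array([601. , 313.1,  34.3]), 'z', np.float64(13.0))
scene saucer_d (236, array([ 477.3, -307.5]), 'free', array([ 477.2, -307.6,   27.1]), 'z', np.float64(13.4))
side pot_a (184, array([ 597.4, -170.2]), 'free', array([ 597.4, -170.2,   30.4]), 'z', np.float64(60.3))
side pot_b (182, array([ 454.5, -151.4]), 'free', array([ 454.5, -151.4,   25.4]), 'z', np.float64(51.3))
side pot_c (125, array([452.4,  11.6]), 'free', array([452.4,  11.7,  20.4]), 'z', np.float64(42.8))
side pot_d (81, array([453.6, 131.2]), 'free', array([453.7, 131.2,  15.2]), 'z', np.float64(34.5))
side saucer_a (325, array([ 605.5, -306.8]), 'free', array([ 605.5, -306.9,   52.2]), 'z', np.float64(12.6))
side saucer_b (132, array([592.1, 149.9]), 'free', array([591.8, 149.8,  43.3]), 'z', np.float64(12.5))
side saucer_c (110, array([597.7, 309.9]), 'free', array([597.7, 310. ,  34.6]), 'z', np.float64(12.4))
side saucer_d (203, array([ 474.3, -310.2]), 'free', array([ 474.3, -310.2,   27.3]), 'z', np.float64(12.6))
```

View pics/crop.png

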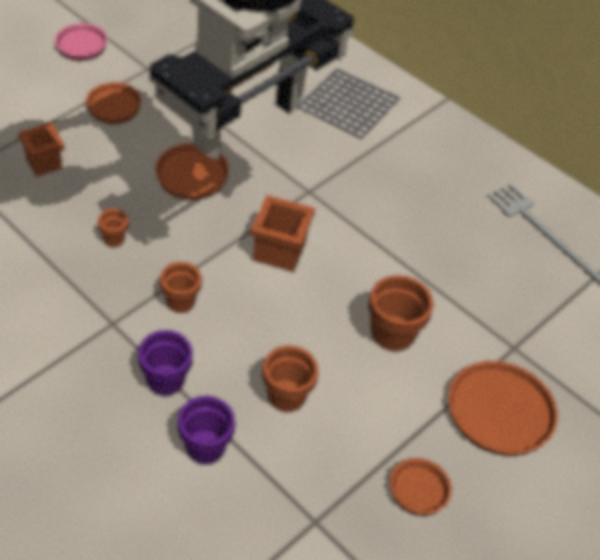

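The crop confirms the choice: four terracotta round pots at (400,310), (290,377), (181,286) and (113,227), with the purple ones and the pink saucer left out. Both cameras agree to about 3 mm, so I'll use their mean.

Request:
apply_moves(motion="-0.024 0.0106 0.0137 0;-0.024 0.0106 0.0137 0;-0.024 0.0106 0.0137 0;-0.024 0.0106 0.0137 0;-0.024 0.0106 0.0137 0;-0.024 0.0106 0.0137 0;-0.024 0.0106 0.0137 0;-0.001 0 0 0", fingers=1)

```text
time: 1.4
tool_pos: [598.9, -170.5, 129.1]
tcp_rot: [-3.139, -0.001, 1.569]
contact_force: [-0.6, 0.4, -0.4]
grip_width: 92.1
finger_force: 0.0
```

Request:
apply_moves(motion="0 0 0.02 0;0 0 0.02 0;0 0 0.02 0;0 0 0.02 0;0 0 0.012 0;0 0 0 0;0 0 0 0")

```text
time: 2.28
tool_pos: [599.8, -169.1, 39.8]
tcp_rot: [3.14, 0.001, 1.571]
contact_force: [-0.2, 0.6, 1.0]
grip_width: 91.8
finger_force: 0.0
```

Request:
apply_moves(motion="0 0 0 0;0 0 0 0;0 0 0 0;0 0 0 0;0 0 0 0;0 0 0 0", fingers=-1)

```text
time: 3.02
tool_pos: [599.2, -169.1, 39.1]
tcp_rot: [3.141, 0.0, 1.571]
contact_force: [-2.6, -0.5, 2.4]
grip_width: 64.2
finger_force: 30.0
```

Request:
apply_moves(motion="0 0 -0.01 0;0 0 -0.015 0;0 0 -0.015 0;-0.03 0.002 0 0;-0.037 0.002 0 0;-0.04 0.002 0 0;-0.03 0.002 0 0;0 0 0 0")

```text
time: 4.03
tool_pos: [607.1, -308.6, 79.6]
tcp_rot: [3.14, 0.001, 1.568]
contact_force: [-0.1, 1.5, -2.1]
grip_width: 64.3
finger_force: 30.0
```

Request:
apply_moves(motion="0 0 0.01 0;0 0 0.01 0;0 0 0.006 0;0 0 0.004 0;0 0 0.002 0;0 0 0 0")

```text
time: 4.78
tool_pos: [607.3, -306.0, 46.9]
tcp_rot: [3.141, 0.0, 1.571]
contact_force: [0.1, 0.0, -1.8]
grip_width: 64.4
finger_force: 30.0
```

Request:
apply_moves(motion="0 0 0.001 0;0 0 0.001 0;0 0 0.0005 0;0 0 0.0005 0;0 0 0 0")

```text
time: 5.4
tool_pos: [607.2, -306.1, 44.1]
tcp_rot: [3.141, 0.0, 1.571]
contact_force: [-1.5, 0.2, 0.4]
grip_width: 64.6
finger_force: 30.0
```

Request:
apply_moves(motion="0 0 0.0005 0;0 0 0 0;0 0 0 0")

```text
time: 5.78
tool_pos: [607.3, -306.1, 44.1]
tcp_rot: [3.141, 0.0, 1.571]
contact_force: [-2.7, 1.0, 5.1]
grip_width: 64.4
finger_force: 30.0
```

Request:
apply_moves(motion="0 0 0 0;0 0 0 0;0 0 0 0;0 0 0 0;0 0 -0.01 0;0 0 -0.02 0;0 0 -0.03 0;0 0 -0.03 0", fingers=1)

```text
time: 6.78
tool_pos: [607.3, -306.0, 135.0]
tcp_rot: [3.141, 0.0, 1.571]
contact_force: [-0.1, 0.3, 0.4]
grip_width: 91.9
finger_force: 0.0
```

Request:
apply_moves(motion="0.015 -0.014 0 0;0.024 -0.023 0.005 0;0.026 -0.025 0.01 0;0.026 -0.025 0.01 0;0.026 -0.025 0.01 0;0.024 -0.023 0.005 0;0.015 -0.016 0 0;0 0 0 0", fingers=0.65)

```text
time: 7.78
tool_pos: [455.9, -149.4, 94.1]
tcp_rot: [3.141, 0.0, 1.572]
contact_force: [0.4, -0.4, 0.5]
grip_width: 75.9
finger_force: 0.0
```

Request:
apply_moves(motion="0 0 0.015 0;0 0 0.02 0;0 0 0.02 0;0 0 0.008 0;0 0 0 0;0 0 0 0")

```text
time: 8.52
tool_pos: [457.0, -150.4, 31.0]
tcp_rot: [3.14, 0.001, 1.571]
contact_force: [-0.4, -0.1, 0.1]
grip_width: 75.7
finger_force: 0.0
```

Request:
apply_moves(motion="0 0 0 0;0 0 0 0;0 0 0 0;0 0 0 0;0 0 0 0;0 0 0 0", fingers=-1)

```text
time: 9.28
tool_pos: [456.3, -150.0, 30.6]
tcp_rot: [3.141, 0.0, 1.571]
contact_force: [-2.1, 0.4, 6.3]
grip_width: 53.8
finger_force: 30.0
```

Request:
apply_moves(motion="0 0 -0.01 0;0 0 -0.02 0;0 0 -0.025 0;0.01 0.004 -0.025 0;0.03 0.014 -0.01 0;0.04 0.018 0 0;0.04 0.018 0 0;0.04 0.018 0 0")

```text
time: 10.28
tool_pos: [528.7, 11.4, 120.7]
tcp_rot: [3.141, -0.0, 1.571]
contact_force: [-0.3, -0.1, -0.7]
grip_width: 53.6
finger_force: 30.0
```

Request:
apply_moves(motion="0.04 0.018 0 0;0.04 0.018 0 0;0.035 0.016 0.01 0;0.0265 0.013 0.01 0;0 0 0.02 0;0 0 0.02 0;0 0 0.015 0;0 0 0 0")

```text
time: 11.28
tool_pos: [592.4, 151.3, 44.3]
tcp_rot: [-3.139, 0.0, 1.571]
contact_force: [1.5, -0.8, -0.4]
grip_width: 53.9
finger_force: 30.0
```

Request:
apply_moves(motion="0 0 0.004 0;0 0 0.0025 0;0 0 0.001 0;0 0 0.0005 0;0 0 0.0005 0;0 0 0 0;0 0 0 0")

```text
time: 12.15
tool_pos: [593.2, 151.5, 36.9]
tcp_rot: [3.141, 0.0, 1.571]
contact_force: [-0.4, -0.1, -0.4]
grip_width: 54.2
finger_force: 30.0
```

Request:
apply_moves(motion="0 0 0.0005 0;0 0 0.0005 0;0 0 0.0005 0;0 0 0 0;0 0 0 0")

```text
time: 12.78
tool_pos: [593.3, 151.5, 35.7]
tcp_rot: [3.141, -0.0, 1.571]
contact_force: [-2.0, -0.2, 4.0]
grip_width: 53.4
finger_force: 30.0
```

Request:
apply_moves(motion="0 0 0 0;0 0 0 0;0 0 0 0;0 0 0 0;0 0 -0.01 0;0 0 -0.02 0;0 0 -0.03 0;0 0 -0.025 0", fingers=0.9)

```text
time: 13.78
tool_pos: [593.6, 151.5, 122.3]
tcp_rot: [3.14, -0.0, 1.571]
contact_force: [-0.0, -0.2, -0.3]
grip_width: 87.4
finger_force: 0.0
```

Request:
apply_moves(motion="-0.013 -0.013 0 0;-0.022 -0.022 0 0;-0.023 -0.023 0.01 0;-0.023 -0.023 0.01 0;-0.023 -0.023 0.01 0;-0.021 -0.022 0.01 0;-0.0135 -0.0133 0 0;0 0 0 0", fingers=0.6)

```text
time: 14.78
tool_pos: [454.0, 12.4, 81.1]
tcp_rot: [3.14, 0.0, 1.569]
contact_force: [0.0, -0.3, 0.1]
grip_width: 73.6
finger_force: 0.0
```

Request:
apply_moves(motion="0 0 0.015 0;0 0 0.02 0;0 0 0.02 0;0 0 0.005 0;0 0 0 0;0 0 0 0")

```text
time: 15.52
tool_pos: [454.8, 13.1, 21.1]
tcp_rot: [3.14, 0.0, 1.571]
contact_force: [-1.1, 1.5, 0.2]
grip_width: 73.6
finger_force: 0.0
```

Request:
apply_moves(motion="0 0 0 0;0 0 0 0;0 0 0 0;0 0 0 0;0 0 0 0;0 0 0 0;0 0 0 0", fingers=-1)

```text
time: 16.4
tool_pos: [453.9, 13.0, 20.4]
tcp_rot: [3.142, 0.0, 1.571]
contact_force: [-1.2, 0.3, 4.8]
grip_width: 43.7
finger_force: 30.0
```

Request:
apply_moves(motion="0 0 -0.01 0;0 0 -0.02 0;0 0 -0.03 0;0 0 -0.03 0;0.01 0.004 -0.015 0;0.03 0.014 0 0;0.04 0.02 0 0;0.04 0.02 0 0")

```text
time: 17.4
tool_pos: [512.5, 134.1, 126.0]
tcp_rot: [3.141, -0.0, 1.57]
contact_force: [-0.6, -1.2, -0.6]
grip_width: 43.6
finger_force: 30.0
```

Request:
apply_moves(motion="0.042 0.02 0 0;0.042 0.02 0 0;0.042 0.02 0 0;0.033 0.017 0 0;0.0195 0.0103 0.015 0;0 0 0.025 0;0 0 0.025 0;0 0 0.015 0")

```text
time: 18.4
tool_pos: [598.6, 311.4, 44.1]
tcp_rot: [-3.14, 0.001, 1.571]
contact_force: [0.7, 0.5, -0.7]
grip_width: 44.1
finger_force: 30.0
```

Request:
apply_moves(motion="0 0 0.01 0;0 0 0.005 0;0 0 0.002 0;0 0 0.001 0;0 0 0 0;0 0 0 0")

```text
time: 19.15
tool_pos: [599.4, 311.6, 27.7]
tcp_rot: [3.141, -0.0, 1.571]
contact_force: [0.2, -0.2, -0.8]
grip_width: 44.0
finger_force: 30.0
```

Request:
apply_moves(motion="0 0 0.001 0;0 0 0.0005 0;0 0 0.0005 0;0 0 0.0005 0;0 0 0 0;0 0 0 0")

```text
time: 19.9
tool_pos: [599.3, 311.6, 25.5]
tcp_rot: [3.141, -0.0, 1.571]
contact_force: [-2.5, -1.4, 5.7]
grip_width: 43.5
finger_force: 30.0
```

Request:
apply_moves(motion="0 0 0 0;0 0 0 0;0 0 0 0;0 0 0 0;0 0 -0.01 0;0 0 -0.02 0;0 0 -0.03 0;0 0 -0.03 0", fingers=0.6)

```text
time: 20.9
tool_pos: [599.3, 311.5, 116.5]
tcp_rot: [3.141, -0.0, 1.571]
contact_force: [0.8, -0.5, 0.2]
grip_width: 73.6
finger_force: 0.0
```

Run:
```python
from h import *
T=dict(THINGS); T["pot_a"]=((607,-306),33,67,5);T["pot_b"]=((593,151),28,58,5);T["pot_c"]=((599,311),23,49,5)
for n in ("scene","side"):
    c=bot.capture(n); cv2.imwrite(f"pics/{n}1.png",c["img"]); W=world(c)
    for t,a in T.items(): print(n,t,fit(W,*a))
    P=W.reshape(-1,3); p=P[(P[:,2]>38)&(P[:,2]<48)&(abs(P[:,0]-460)<60)&(abs(P[:,1]-230)<60)]
    print("sq",len(p),p.min(0) if len(p) else 0,p.max(0) if len(p) else 0)
```

```text
scene pot_a (356, array([ 608.4, -304.3]), 'free', array([ 608.4, -304.4,   30.3]), 'z', np.float64(66.8))
scene pot_b (152, array([594.5, 151.7]), 'free', array([594.6, 151.7,  25.3]), 'z', np.float64(57.4))
scene pot_c (104, array([601.2, 312.5]), 'free', array([601.2, 312.5,  20.4]), 'z', np.float64(48.1))
scene pot_d (90, array([457.5, 133.7]), 'free', array([457.5, 133.7,  15.3]), 'z', np.float64(35.5))
scene saucer_a (342, array([ 608.9, -305. ]), 'free', array([ 608.3, -303.9,   51.8]), 'z', np.float64(13.3))
scene saucer_b (154, array([594.8, 153. ]), 'free', array([595. , 152.4,  43.2]), 'z', np.float64(13.6))
scene saucer_c (103, array([600.9, 313.7]), 'free', array([601.1, 313.2,  34.3]), 'z', np.float64(13.5))
scene saucer_d (234, array([ 477.3, -307.7]), 'free', array([ 477.2, -307.6,   27.2]), 'z', np.float64(13.6))
sq 106 [443.74447301 261.8574868   38.03738228] [492.32283236 289.86596982  46.80223478]
side pot_a (229, array([ 605.2, -307.1]), 'free', array([ 605.2, -307.1,   30.3]), 'z', np.float64(65.7))
side pot_b (113, array([591.4, 149. ]), 'free', array([591.4, 149. ,  25.3]), 'z', np.float64(56.5))
side pot_c (76, array([597.3, 309.3]), 'free', array([597.3, 309.3,  20.6]), 'z', np.float64(47.6))
side pot_d (83, array([453.8, 130.8]), 'free', array([453.8, 130.8,  15.5]), 'z', np.float64(34.9))
side saucer_a (228, array([ 606.1, -306.5]), 'free', array([ 605.7, -306.7,   52.2]), 'z', np.float64(12.6))
side saucer_b (118, array([592. , 150.2]), 'free', array([591.6, 149.8,  43.1]), 'z', np.float64(12.3))
side saucer_c (77, array([597.3, 310. ]), 'free', array([597.2, 309.6,  34.4]), 'z', np.float64(12.8))
side saucer_d (201, array([ 474.4, -310.1]), 'free', array([ 474.4, -310.1,   27.4]), 'z', np.float64(12.6))
sq 109 [440.1851077  257.44806373  38.29387015] [489.38108164 289.85204522  46.46757378]
```

View pics/side1.png

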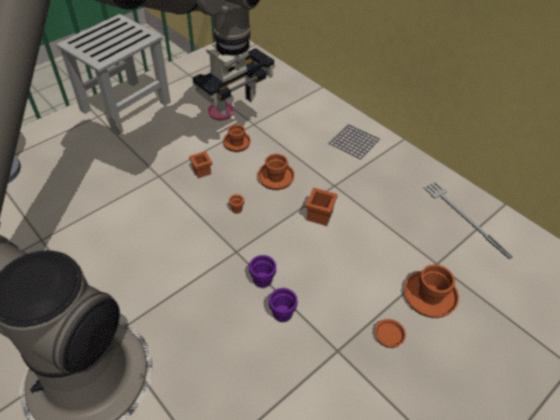

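Side view: pots a (436,285), b (276,168) and c (236,133) are centred in their saucers to about 1 mm. Pot_d is left at (236,203).

Request:
apply_moves(motion="-0.016 -0.013 0 0;-0.028 -0.022 0 0;-0.031 -0.025 0 0;-0.031 -0.025 0.005 0;-0.031 -0.025 0.01 0;-0.026 -0.021 0.01 0;-0.0162 -0.0127 0.01 0;0 0 0 0", fingers=0.4)

```text
time: 22.0
tool_pos: [454.2, 131.5, 79.2]
tcp_rot: [-3.139, 0.0, 1.569]
contact_force: [-0.2, 0.1, 0.0]
grip_width: 64.2
finger_force: 0.0
```

Request:
apply_moves(motion="0 0 0.015 0;0 0 0.02 0;0 0 0.02 0;0 0 0.01 0;0 0 0 0;0 0 0 0")

```text
time: 22.75
tool_pos: [456.2, 132.6, 15.4]
tcp_rot: [3.14, -0.0, 1.571]
contact_force: [-0.1, 0.2, 1.0]
grip_width: 64.2
finger_force: 0.0
```

Request:
apply_moves(motion="0 0 0 0;0 0 0 0;0 0 0 0;0 0 0 0;0 0 0 0;0 0 0 0;0 0 0 0", fingers=-1)

```text
time: 23.62
tool_pos: [455.6, 132.3, 15.0]
tcp_rot: [3.141, -0.0, 1.571]
contact_force: [-1.0, 0.2, 3.4]
grip_width: 33.6
finger_force: 30.0
```

Request:
apply_moves(motion="0 0 -0.01 0;0 0 -0.025 0;0 0 -0.035 0;-0.01 0.0005 -0.035 0;-0.03 0.0015 0 0;-0.04 0.002 0 0;-0.04 0.002 0 0;-0.04 0.002 0 0")

```text
time: 24.62
tool_pos: [463.5, -28.9, 120.4]
tcp_rot: [3.141, 0.0, 1.571]
contact_force: [0.3, 0.6, -0.9]
grip_width: 34.1
finger_force: 30.0
```

Request:
apply_moves(motion="-0.04 0.002 0 0;-0.04 0.002 0 0;-0.04 0.002 0 0;-0.04 0.002 0 0;-0.04 0.002 0 0;-0.04 0.002 0 0;-0.028 0.001 0 0;-0.0133 0.0012 0 0")

```text
time: 25.62
tool_pos: [477.5, -310.3, 120.1]
tcp_rot: [3.141, 0.0, 1.569]
contact_force: [-0.3, 0.2, -0.5]
grip_width: 34.0
finger_force: 30.0
```

Request:
apply_moves(motion="0 0 0.02 0;0 0 0.025 0;0 0 0.025 0;0 0 0.015 0;0 0 0.005 0;0 0 0 0;0 0 0 0")

```text
time: 26.5
tool_pos: [478.2, -309.3, 30.7]
tcp_rot: [3.14, 0.001, 1.571]
contact_force: [0.4, -0.8, -1.1]
grip_width: 33.6
finger_force: 30.0
```

Request:
apply_moves(motion="0 -0.002 0 0;0 0 0.005 0;0 0 0.002 0;0 0 0.001 0;0 0 0.001 0;0 0 0.0005 0;0 0 0 0;0 0 0 0")

```text
time: 27.5
tool_pos: [475.8, -309.0, 20.4]
tcp_rot: [3.141, 0.0, 1.571]
contact_force: [0.1, -0.3, -0.7]
grip_width: 34.0
finger_force: 30.0
```

Request:
apply_moves(motion="0 0 0.0005 0;0 0 0.0005 0;0 0 0 0;0 0 0 0")

```text
time: 28.0
tool_pos: [475.8, -309.2, 19.9]
tcp_rot: [3.141, 0.001, 1.571]
contact_force: [-1.6, 0.3, 5.6]
grip_width: 34.0
finger_force: 30.0
```

Request:
apply_moves(motion="0 0 0 0;0 0 0 0;0 0 0 0;0 0 0 0;0 0 -0.01 0;0 0 -0.03 0;0 0 -0.04 0;0 0 -0.04 0", fingers=0.4)

```text
time: 29.0
tool_pos: [475.7, -308.9, 141.2]
tcp_rot: [3.141, 0.0, 1.571]
contact_force: [1.7, -0.7, -0.6]
grip_width: 64.1
finger_force: 0.0
```

Request:
apply_moves(motion="0 0 -0.04 0;0.03 0 0 0;0.04 0 0 0;0.04 0 0 0;0.04 0 0 0;0.04 0 0 0;0 0 0 0;0 0 0 0")

```text
time: 30.0
tool_pos: [476.0, -119.5, 179.9]
tcp_rot: [3.141, 0.001, 1.571]
contact_force: [0.3, -1.1, 0.1]
grip_width: 64.6
finger_force: 0.0
```

Run:
```python
from h import *
T=dict(THINGS); T["pot_a"]=((607,-306),33,67,5);T["pot_b"]=((593,151),28,58,5);T["pot_c"]=((599,311),23,49,5);T["pot_d"]=((476,-309),18,41,5)
for n in ("scene","side"):
    c=bot.capture(n); cv2.imwrite(f"pics/{n}2.png",c["img"]); W=world(c)
    for t,a in T.items(): print(n,t,fit(W,*a))
```

```text
scene pot_a (354, array([ 608.3, -304.3]), 'free', array([ 608.4, -304.3,   30.3]), 'z', np.float64(66.8))
scene pot_b (149, array([594.5, 152. ]), 'free', array([594.6, 152. ,  25.3]), 'z', np.float64(57.4))
scene pot_c (109, array([601.2, 312. ]), 'free', array([601.2, 312. ,  20.4]), 'z', np.float64(48.3))
scene pot_d (153, array([ 477.1, -306.7]), 'free', array([ 477.1, -306.7,   15.5]), 'z', np.float64(40.6))
scene saucer_a (341, array([ 608.9, -305.1]), 'free', array([ 608.4, -304.1,   51.9]), 'z', np.float64(13.4))
scene saucer_b (154, array([594.8, 153.2]), 'free', array([594.9, 152.6,  43.3]), 'z', np.float64(13.3))
scene saucer_c (101, array([601.1, 313.7]), 'free', array([601.2, 313.3,  34.4]), 'z', np.float64(13.3))
scene saucer_d (214, array([ 476.9, -307.4]), 'free', array([ 476.9, -307.5,   27.3]), 'z', np.float64(13.5))
side pot_a (240, array([ 605.1, -307. ]), 'free', array([ 605.1, -307. ,   30.4]), 'z', np.float64(65.6))
side pot_b (114, array([591.4, 149.5]), 'free', array([591.4, 149.5,  25.6]), 'z', np.float64(56.7))
side pot_c (71, array([597.4, 310. ]), 'free', array([597.4, 310. ,  20.4]), 'z', np.float64(46.9))
side pot_d (130, array([ 474. , -309.1]), 'free', array([ 474. , -309.1,   15.5]), 'z', np.float64(39.7))
side saucer_a (228, array([ 606.1, -306.5]), 'free', array([ 605.5, -306.7,   52.2]), 'z', np.float64(12.5))
side saucer_b (114, array([592.3, 150.6]), 'free', array([592. , 150.3,  43.5]), 'z', np.float64(12.4))
side saucer_c (80, array([597.8, 310.4]), 'free', array([597.5, 310. ,  34.4]), 'z', np.float64(12.6))
side saucer_d (151, array([ 474.8, -310. ]), 'free', array([ 474.5, -310.2,   27.4]), 'z', np.float64(12.5))
```

View pics/side2.png

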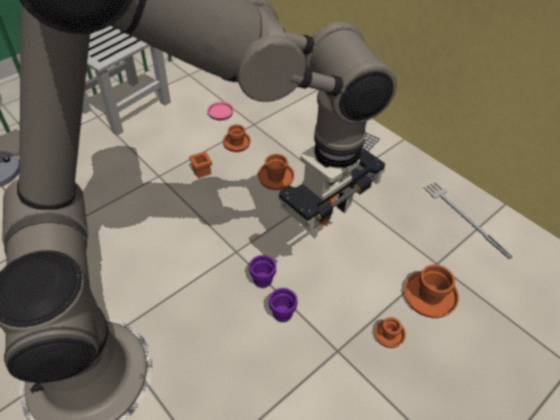

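All four pots stand centred and upright in their saucers, at (436,285), (276,170), (236,135) and (391,330). The other things are where they were.

```bash
python3 -c "
from plant import bot
print(bot.close_job())"
```

```text
the job is handed in; nothing more can be done
None
```

The four round pots stand upright in their matching saucers, placed largest to smallest and centred to about 1–2 mm by the last camera check; I handed the job in at about 30 s, with the square pots and look-alikes left alone.

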